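Latch the tub tray under the lid press and press the lid shut

ROBOT

A 7-joint arm with a two-finger parallel gripper is mounted at the origin on the work surface. World frame = base frame: x ahead of the robot, y to its left, z up, the work surface at z = 0. Lengths are in m, angles in rad, forces in N, time in s.
With the tool pointing down it reaches from about 0.4 to 0.85 m from the base axis. Payload 10.4 kg.
Tool frame: the origin (TCP) lies between the finger pads; the fingertips stand 19 mm ahead of it and the grasp point (between the pads) is the TCP (manip.tip_reach is the z of the fingertips in the tool frame, in m); z points along the fingers, y is the direction in which the jaws open and shut (so a half turn about z gives the same grasp; the last joint's range is limited). The gripper opens to 85 mm and grips with 20 to 120 N. Pads are 22 mm wide; open, the fingers measure 114 mm over their backs; the gripper's body (76 mm by 85 mm) begins 54 mm behind the grasp point. The pads swing forward as they close: fully open they stand 13 mm farther back than shut.
Start: joints at [-1.162, 0.332, -0.065, 1.46, 0.022, 1.35, -0.088], TCP at [0.262, 0.568, 0.25] pointing down, gripper open.
Joint ranges: [-2.6, 2.6], [-0.5, 2.12], [-1.47, 1.34], [0.16, 2.42], [-1.27, 4.41], [0.06, 2.06], [-2.6, 2.6]. Speed limits (rad/s): [2.22, 2.22, 2.79, 2.79, 3.14, 3.14, 3.14].

INTERFACE

Orientations are given as a unit quaternion [x, y, z, w].
In Python, from workcell import sensors, cams, manip gives the robot as it stands.
- The arm moves only by the shell command python3 -m jog 'ROWS' [FORCE]. ROWS is JSON, a list of rows, each a list of 3 entries, a list of its own where there are three numbers: the shift along the world's x, y, z in m, then the turn, a rotation vector about the world's x, y, z in rad, then the opening in per cent of the stroke, from 0 (shut) to 100 (fully open). In form: [[[dx, dy, dz], [wx, wy, wz], grip], ...]. A call has 1 to 5 rows; each row shifts and turns the pose as measured when the row begins; what a row does not reach is not made up. A row lasts 1/8 s, in which the tool goes at most 62.5 mm and 10.7 degrees, less where a joint would pass 70% of its speed; a pose out of reach is approached as far as the arm can. A call with a gripper value outside its range is refused whole. The fingers move at their own pace and stop on an object; FORCE is the grip in N (left out, the last holds). Time passes only in rows, so rows that do not move let the fingers close. It gives the time, the measured TCP pose, the force and the opening at its end, in the units of the state.
- sensors.get_obs(): the state, without advancing time (a new reading comes with each control period).
- cams.camera(name): name is "scene" or "top" or "wrist"; returns (picture, depth): 420x560x3 uint8, red, green, blue; 420x560 float32, m along the optical axis (not along the pixel's ray), 0 where there is no reading.
- cams.camera_model(name): a dict with "intrinsics" (3x3 intrinsics, pixels), "view" (4x4, takes a point from world to camera coordinates). Camera axes: x right, y down, z forward; pixel columns grow to the right and rows downward; lengths in m; the calibration is good to about 2 mm. A picture is of the moment at which its call begins: read the wrist's pose just before it. camera_model takes no time and is no camera call; for the wrist camera it gives the pose at the moment of the call.
- manip.hand_in(): hands the job in, once; it reports no verdict.
The state is a dict: "clock": time; "joint_pos": joint angles; "joint_velocities": joint speeds; "tau": joint torques, N m; "position": TCP position; "ee_rot": TCP orientation; "ft_force": force on the tool from outside, world axes, zero at the start; "torque": the same for the moment, N m; "grip_width": opening from 0.0 (shut) to 1.0 (fully open).
Only numpy, scipy, OpenCV 4.12 (cv2) and the standard library are available. Lean on these libraries where they do the work, as an engineer would, in place of code of your own. Each camera call takes 0.05 s, during which the arm holds its last target.

TASK

Close the tub in the lidding fixture: push the sprung tray by its upright black plate past the stop pin and let go, so that the tray comes back and latches at its middle position with the tub under the press. Then push the press knob down until the pad bears firmly on the tub's lid, and let it rise again. Use fingertips only: pick nothing up, do not touch the tub by hand, and leave everything else standing where it is.

Things in the scene. Friction and masses are not known exactly. Their poses are not given: they have to be found in the camera images.
- fixture: the lidding fixture, fixed: aluminium base plate 12 mm thick, own x -80 to +105 mm, own y -200 to +180 mm. Origin on the table, on the tray's centre line; own +y is the way the tray is pushed, z up. A bridge of two steel columns (16 mm thick, at x -66 and +66, y +50 mm) with a crossbar (155 mm along x, 26 mm along y, top at 140 mm) carries the press at x 0, y +50 mm
- tray (a joint): travel (m) of the sprung tray along the fixture's +y: 0 home (start), 0.060 latched in the middle, 0.090 end stop. Its spring pulls back to 0 (4 N at home, 7 N middle, 9 N end; 2.5 N more at 0.1 m/s). Its tooth lifts the stop pin, which drops behind it at about 0.060; pushed to 0.068-0.085 and let go, the tray returns and stops on the pin; let go before 0.060, it returns home
- push_face (a point): centre of the push plate's rear face (pushed on; it looks to the fixture's own -y); moves with the tray. The plate is upright, black, 70 mm wide along x, 10 mm thick; its top edge is 30 mm above this point, its foot 36 mm below. This point is 60 mm above the table. Behind it (-y side) is free space, but for the base plate 12 mm high
- pin_tip (a point): lower tip of the stop pin, a vertical steel pin 10 mm thick, 24 mm above the table when down; works by itself, need not be touched. Its bracket stands on the fixture at x 71 to 103 mm, y -85 mm, 68 mm high; the pin's black head reaches 83 mm, and 97 mm while it is lifted
- press (a joint): downward travel of the lid press in m: 0 at rest (up, held by its spring), about 0.018 when its pad (56 mm across) meets the tub's lid, 0.028 at most if no tub is below. It takes about 2 N to start and 4.5 N to reach the lid; pressed on the lid it feels firm. It rises by itself when let go
- press_top (a point): centre of the flat top of the press knob, a black round knob 48 mm across, 200 mm above the table when up; moves with the press, which moves straight down. On the fixture it is at x 0, y +50 mm
- tub: the tub in the tray: grey round tub with a flat white lid, 60 mm high, lid 78 mm across, 0.25 kg, standing loose in a square nest (walls 12 mm high) on the tray, its underside 24 mm above the table. Origin under its centre. It rides with the tray. At home it stands 60 mm short of the press axis
- tub_lid (a point): centre of the top of that tub's lid, 84 mm above the table
- spare_tub: a second tub with lid, same shape as the tub in the tray (lid 78 mm across, 60 mm high), standing on the table beyond the +y end of the fixture; bystander, origin under its centre
- lid_stack: a low stack of loose-looking round white lids, one body, 78 mm across, 35 mm high, on the table on the fixture's -x side; bystander, origin under its centre
- marker: a lying marker pen, about 130 mm long, 17 mm thick, lying along its own y axis, on the table on the fixture's +x side; bystander, origin under its middle
- knife: a boning knife lying flat, 285 mm long along its own y axis, black handle; lying on the right of the table; bystander
- spray_bottle: a round white bottle, 64 mm across, 190 mm high, standing on the left; bystander
- tape_roll: a brown roll of tape lying flat, 100 mm across, 48 mm high, at the right of the table; bystander
- honing_steel: a honing rod with a black handle, 310 mm long, lying along its own y axis on the left of the table, 26 mm thick; bystander
There are look-alikes about, which are no part of the job. Leave any orange, pink or turquoise look-alike of the tub alone.

How it is judged:
By the outcome, as a careful person would: the job done as asked, in the order asked, and still so for the second after the job is handed in, with the robot touching nothing.
It also fails if it takes over 43 s, if anything falls off the work surface, if the arm or the gripper's body presses on something with over 40 N, if the wrist force passes 120 N, or if a joint passes its speed limit or range.

## Working session

There is one attempt and no reset: what is moved stays moved. The work goes in short steps, Python scripts to look and compute and a shell command to move; the robot and the scene stay as the last step left them, time stands still between calls to the robot, and variables do not carry over. Pictures are saved under pics/ and viewed, and the job is handed in when it is done.

```bash
ls; mkdir -p pics
python3 - <<'E'
from workcell import sensors,cams,manip
import cv2,numpy as np
o=sensors.get_obs();print(o['clock'],o['position'],o['ee_rot'],o['grip_width'],manip.tip_reach)
for n in ['scene','top']:
    p,d=cams.camera(n);np.savez(f'pics/{n}0.npz',p=p,d=d);cv2.imwrite(f'pics/{n}0.png',p[:,:,::-1]);m=cams.camera_model(n);print(n,np.round(m['intrinsics'],1).tolist(),np.round(m['view'],3).tolist())
E
```

```text
pics
0.0 [0.2613946  0.56732846 0.24951873] [ 2.14193381e-01  9.76791019e-01 -6.94920041e-04 -1.34490178e-04] 0.9973409637023637 0.019
scene [[503.6, 0.0, 274.4], [0.0, 503.6, 203.3], [0.0, 0.0, 1.0]] [[-0.293, 0.956, -0.013, 0.16], [0.63, 0.183, -0.755, -0.259], [-0.719, -0.229, -0.656, 2.321], [0.0, 0.0, 0.0, 1.0]]
top [[522.9, 0.0, 278.0], [0.0, 522.9, 206.7], [0.0, 0.0, 1.0]] [[0.004, -1.0, 0.007, -0.004], [-0.985, -0.005, -0.174, 0.591], [0.174, -0.006, -0.985, 1.777], [0.0, 0.0, 0.0, 1.0]]
```

View pics/scene0.png

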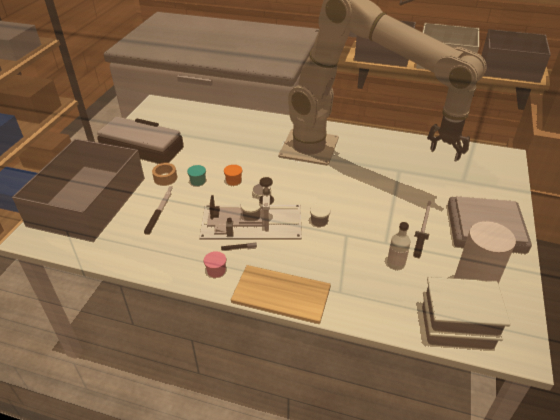

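View pics/top0.png

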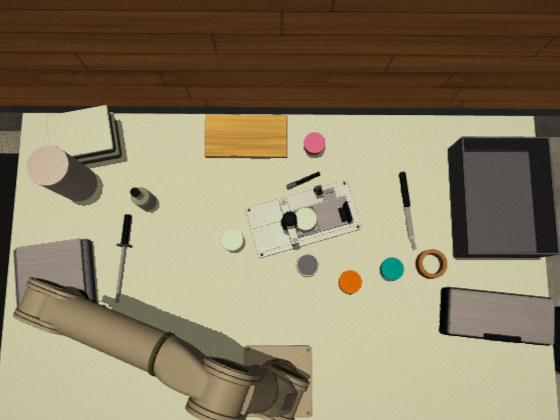

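Fixture is centred near (303,218) in the top view. The push plate is at its right end, the press knob at (289,219), and the spare tub at (233,240). I'll enlarge this region.

Run:
```python
import cv2,numpy as np
p=np.load('pics/top0.npz')['p'];c=p[170:280,220:370,::-1];cv2.imwrite('pics/topc.png',cv2.resize(c,None,fx=5,fy=5,interpolation=cv2.INTER_CUBIC))
p=np.load('pics/scene0.npz')['p'];c=p[170:250,190:335,::-1];cv2.imwrite('pics/scc.png',cv2.resize(c,None,fx=5,fy=5,interpolation=cv2.INTER_CUBIC))
```

```text
(no output)
```

View pics/topc.png

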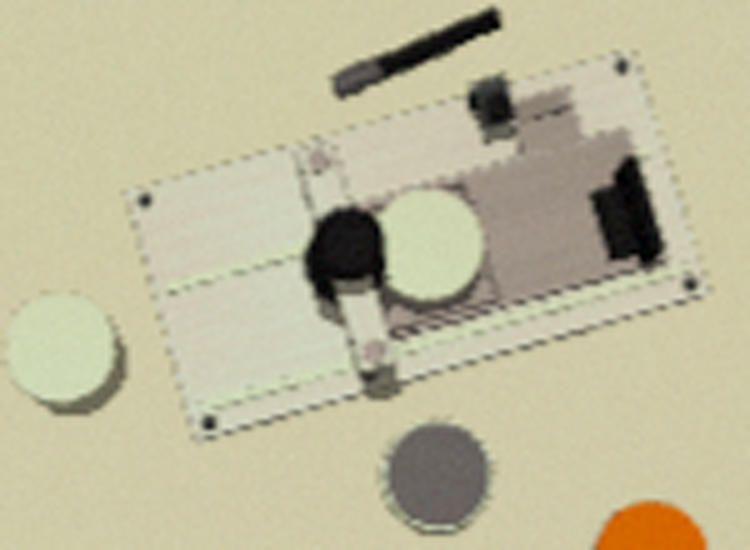

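View pics/scc.png

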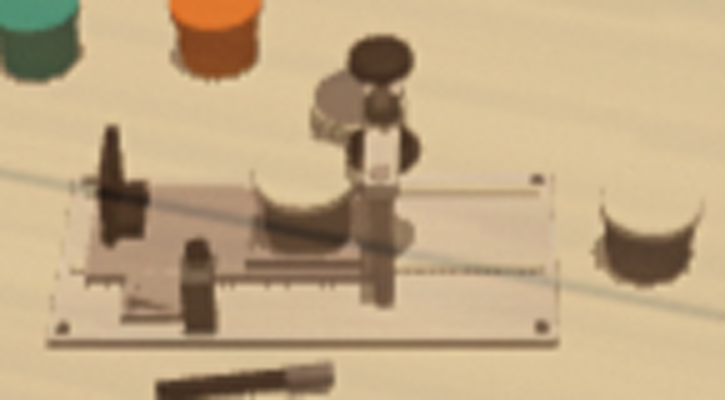

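```bash
cat > h.py <<'E'
import numpy as np
from workcell import cams
def ray(n,uv,z):
    m=cams.camera_model(n);K=np.array(m['intrinsics']);V=np.array(m['view'])
    d=V[:3,:3].T@np.linalg.solve(K,[uv[0],uv[1],1]);c=-V[:3,:3].T@V[:3,3]
    return c+d*(z-c[2])/d[2]
def proj(n,P):
    m=cams.camera_model(n);q=np.array(m['intrinsics'])@(np.array(m['view'])[:3,:3]@P+np.array(m['view'])[:3,3]);return q[:2]/q[2]
E
python3 - <<'E'
from h import *
from scipy.optimize import least_squares
T=lambda u,v:(220+u/5-.4,170+v/5-.4); S=lambda u,v:(190+u/5-.4,170+v/5-.4)
obs=[('top',T(125,192),(105,180,12)),('top',T(630,50),(105,-200,12)),('top',T(708,293),(-80,-200,12)),('top',T(198,438),(-80,180,12)),
('top',T(346,243),(0,50,200)),
('scene',S(48,342),(105,-200,12)),('scene',S(556,342),(105,180,12)),('scene',S(382,60),(0,50,200))]
def W(p,l):
    c,s=np.cos(p[2]),np.sin(p[2]);x,y,z=np.array(l)/1000;return np.array([p[0]+c*x-s*y,p[1]+s*x+c*y,z])
f=lambda p:np.concatenate([proj(n,W(p,l))-uv for n,uv,l in obs])
r=least_squares(f,[.65,-.05,.28]);print(r.x,np.round(f(r.x).reshape(-1,2),1).tolist())
r2=least_squares(lambda p:f(p)[:10],r.x);print(r2.x,np.round(f(r2.x).reshape(-1,2),1).tolist())
p=r.x
for uv in [T(660,262),T(630,155)]: print('plate top edge', ray('top',uv,.09), )
print('knob',ray('top',T(346,243),.2),W(p,(0,50,200)))
w=ray('top',T(430,243),.084);c,s=np.cos(p[2]),np.sin(p[2])
L=lambda w:((c*(w[0]-p[0])+s*(w[1]-p[1])),(-s*(w[0]-p[0])+c*(w[1]-p[1])))
print('tub',w,L(w),[L(ray('top',uv,.09)) for uv in [T(660,262),T(630,155)]])
E
```

```text
[ 0.54306281 -0.08350945  0.28402967] [[-0.2, -0.3], [0.3, -0.4], [0.2, -0.1], [-0.8, 0.4], [0.3, -0.5], [-0.4, -0.1], [0.7, -0.1], [-0.2, -1.3]]
[ 0.54249988 -0.08362474  0.28528534] [[-0.2, -0.0], [0.3, -0.3], [0.3, -0.0], [-0.7, 0.6], [0.3, -0.3], [-0.3, -0.2], [0.7, -0.2], [-0.2, -1.4]]
plate top edge [ 0.53249422 -0.25179111  0.09      ]
plate top edge [ 0.60659958 -0.23267112  0.09      ]
knob [ 0.52753479 -0.0346956   0.2       ] [ 0.5290515  -0.03551275  0.2       ]
tub [ 0.54567447 -0.09537415  0.084     ] (np.float64(-0.0008177745415353333), np.float64(-0.012121178438001673)) [(np.float64(-0.05730206202959631), np.float64(-0.15857769185419518)), (np.float64(0.019192117871162394), np.float64(-0.16099001840074728))]
```

Run:
```python
from h import *
p=np.array([.5428,-.0835,.2845]);c,s=np.cos(p[2]),np.sin(p[2])
for n in ['top','scene']:
    z=np.load(f'pics/{n}0.npz');d=z['d'];m=cams.camera_model(n);K=m['intrinsics'];V=np.array(m['view'])
    v,u=np.mgrid[:420,:560];P=np.stack([(u-K[0][2])/K[0][0]*d,(v-K[1][2])/K[1][1]*d,d],-1)
    w=(P-V[:3,3])@V[:3,:3];dx,dy=w[...,0]-p[0],w[...,1]-p[1];lx=c*dx+s*dy;ly=-s*dx+c*dy;h=w[...,2]
    for nm,b,(zl,zh) in [('plate',(-.09,.06,-.21,-.11),(.075,.1)),('platelow',(-.09,.06,-.21,-.11),(.045,.075)),('knob',(-.05,.05,0,.1),(.19,.21)),('tub',(-.05,.05,-.06,.04),(.078,.09)),('pinhead',(.06,.11,-.11,-.06),(.07,.09))]:
        k=(d>0)&(lx>b[0])&(lx<b[1])&(ly>b[2])&(ly<b[3])&(h>zl)&(h<zh)
        if k.any(): print(n,nm,k.sum(),'x',np.round(np.percentile(lx[k],[1,50,99]),4),'y',np.round(np.percentile(ly[k],[1,50,99]),4),'z',np.round(np.percentile(h[k],[5,50,99]),4))
```

```text
top plate 73 x [-0.048  -0.0155  0.0172] y [-0.1641 -0.1572 -0.1527] z [0.0777 0.0878 0.0984]
top platelow 50 x [-0.0499 -0.0153  0.0153] y [-0.1604 -0.1532 -0.1349] z [0.0452 0.0536 0.0739]
top knob 170 x [-0.0225 -0.0007  0.0225] y [0.0298 0.0515 0.073 ] z [0.1939 0.2004 0.2088]
top tub 305 x [-0.0371 -0.001   0.036 ] y [-0.0444 -0.0102  0.0229] z [0.0794 0.0845 0.0897]
top pinhead 40 x [0.0714 0.0822 0.1006] y [-0.0935 -0.0831 -0.0726] z [0.0712 0.0787 0.0888]
```

```bash
python3 -m jog '[[[0.02,-0.05,0.03],[0,0,-0.171],0],[[0.03,-0.055,0.02],[0,0,-0.171],0],[[0.03,-0.055,0.02],[0,0,-0.171],0],[[0.03,-0.055,0],[0,0,-0.171],0],[[0.03,-0.055,0],[0,0,-0.171],0]]'
```

```text
clock: 0.72
position: [0.3965, 0.2991, 0.3168]
ee_rot: [0.607, 0.795, -0.002, -0.003]
ft_force: [0.5, 0.1, -0.3]
grip_width: -0.004
```

```bash
python3 -m jog '[[[0.02,-0.058,0],[0,0,0],0],[[0.02,-0.058,0],[0,0,0],0],[[0.02,-0.058,0],[0,0,0],0],[[0.02,-0.058,0],[0,0,0],0],[[0.02,-0.058,0],[0,0,0],0]]'; python3 -m jog '[[[0.02,-0.058,0],[0,0,0.02],0],[[0.02,-0.058,0],[0,0,0],0],[[0.02,-0.058,0],[0,0,0],0],[[0.02,-0.058,0],[0,0,0],0],[[0.02,-0.058,0],[0,0,0],0]]'
```

```text
clock: 1.35
position: [0.4964, 0.0032, 0.3162]
ee_rot: [0.608, 0.794, -0.002, -0.003]
ft_force: [1.4, 0.5, 0.2]
grip_width: 0.001
clock: 1.98
position: [0.5974, -0.2922, 0.3156]
ee_rot: [0.598, 0.801, -0.001, -0.003]
ft_force: [1.0, 1.5, 0.1]
grip_width: -0.0
```

```bash
python3 -m jog '[[[-0.007,-0.012,-0.05],[0,0,0],0],[[0,0,-0.055],[0,0,0],0],[[0,0,-0.055],[0,0,0],0],[[0,0,-0.05],[0,0,0],0],[[0,0,-0.035],[0,0,0],0]]'
python3 - <<'E'
from h import *
import cv2
from workcell import sensors
o=sensors.get_obs();print(o['position'],o['ee_rot'])
p=o['position']-np.array([.5428,-.0835,0]);c,s=np.cos(.2845),np.sin(.2845);print('local',c*p[0]+s*p[1],-s*p[0]+c*p[1])
a=[cv2.resize(cams.camera('scene')[0][130:250,170:330,::-1],None,fx=5,fy=5,interpolation=2)]
cv2.imwrite('pics/s1.png',a[0])
E
```

```text
clock: 2.6
position: [0.5889, -0.3119, 0.0635]
ee_rot: [0.601, 0.799, -0.003, -0.001]
ft_force: [-0.4, 0.8, 0.2]
grip_width: 0.002
[ 0.5889435  -0.31191464  0.06350057] [ 0.60122982  0.79906869 -0.00326261 -0.00113689]
local -0.01982223808589533 -0.23218429998371484
```

View pics/s1.png

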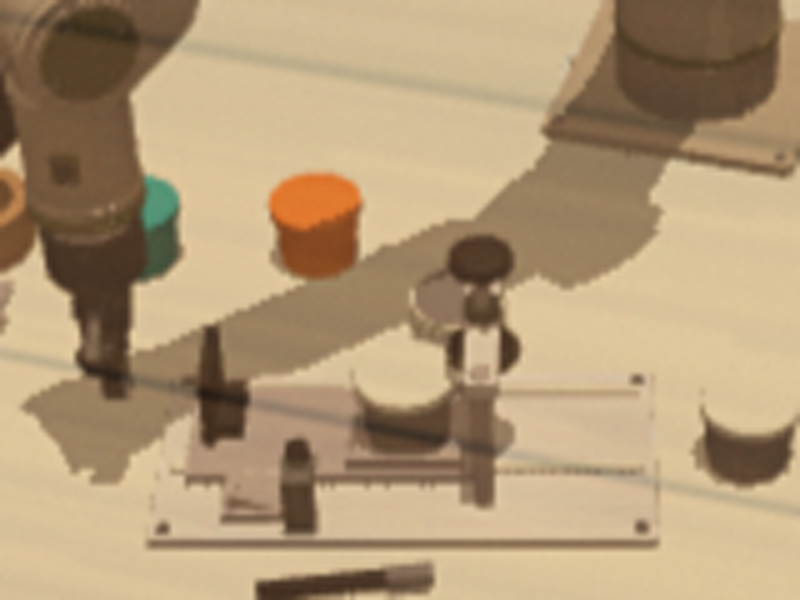

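The shut fingers stand free behind the push plate: fingertips at (115,390) in the crop, plate at (212,385). Approaching now.

```bash
python3 -m jog '[[[-0.002,0.021,0.005],[0,0,0],0],[[-0.005,0.016,0],[0,0,0],0],[[-0.0028,0.0096,0],[0,0,0],0],[[-0.0028,0.0096,0],[0,0,0],0]]'
cat > loc.py <<'E'
from workcell import sensors
import numpy as np
o=sensors.get_obs();p=o['position']-np.array([.5428,-.0835,0]);c,s=np.cos(.2845),np.sin(.2845)
f=o['ft_force'];print('local x %.4f y %.4f z %.4f  F x %.1f y %.1f z %.1f'%(c*p[0]+s*p[1],-s*p[0]+c*p[1],p[2],c*f[0]+s*f[1],-s*f[0]+c*f[1],f[2]),o['clock'])
E
python3 loc.py
```

```text
clock: 3.15
position: [0.5731, -0.2544, 0.0644]
ee_rot: [0.602, 0.799, -0.005, -0.004]
ft_force: [2.2, -5.8, -2.9]
grip_width: 0.004
local x -0.0189 y -0.1725 z 0.0644  F x 0.4 y -6.2 z -2.9 3.15
```

```bash
python3 -m jog '[[[0,0,0.003],[0,0,0],0],[[0,0,0],[0,0,0],0]]';python3 loc.py
python3 - <<'E'
from h import *
import cv2
cv2.imwrite('pics/s2.png',cv2.resize(cams.camera('scene')[0][150:250,170:330,::-1],None,fx=5,fy=5,interpolation=2))
E
```

```text
clock: 3.4
position: [0.5735, -0.2552, 0.0687]
ee_rot: [0.602, 0.798, -0.005, -0.002]
ft_force: [2.5, -3.8, -0.3]
grip_width: -0.003
local x -0.0188 y -0.1734 z 0.0687  F x 1.3 y -4.3 z -0.3 3.4
```

View pics/s2.png

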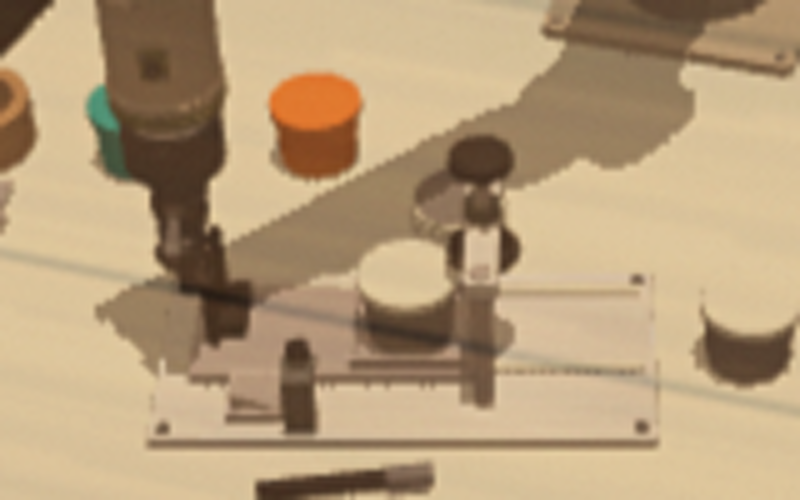

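In contact with the plate at about 4 N, which matches the spring at home. Pushing now.

```bash
python3 -m jog '[[[-0.0014,0.0048,0],[0,0,0],0],[[-0.0022,0.0077,0],[0,0,0],0],[[-0.0025,0.0086,0],[0,0,0],0],[[-0.0025,0.0086,0],[0,0,0],0],[[-0.0025,0.0086,0],[0,0,0],0]]';python3 loc.py; python3 -m jog '[[[-0.0025,0.0086,0],[0,0,0],0],[[-0.0025,0.0086,0],[0,0,0],0],[[-0.0014,0.0048,0],[0,0,0],0]]';python3 loc.py
```

```text
clock: 4.08
position: [0.5626, -0.2243, 0.0698]
ee_rot: [0.605, 0.796, -0.008, 0.002]
ft_force: [4.2, -8.8, -3.8]
grip_width: -0.001
local x -0.0205 y -0.1407 z 0.0698  F x 1.5 y -9.6 z -3.8 4.075
clock: 4.45
position: [0.5571, -0.2074, 0.0708]
ee_rot: [0.607, 0.795, -0.009, 0.007]
ft_force: [4.4, -7.1, -5.5]
grip_width: -0.002
local x -0.0211 y -0.1229 z 0.0708  F x 2.3 y -8.1 z -5.5 4.45
```

```bash
python3 -m jog '[[[-0.0025,0.0098,0],[0.012,0,0.01],0],[[-0.0025,0.0098,0],[0.012,0,0.01],0],[[-0.0018,0.0078,0],[0,0,0],0]]';python3 loc.py
```

```text
clock: 4.82
position: [0.5507, -0.1849, 0.0709]
ee_rot: [0.6, 0.8, -0.001, 0.003]
ft_force: [4.5, -9.2, -4.6]
grip_width: 0.001
local x -0.0209 y -0.0995 z 0.0709  F x 1.7 y -10.1 z -4.6 4.825
```

```bash
python3 -m jog '[[[0,0,0],[0,0,0],0]]';python3 loc.py
cat > pic.py <<'E'
import sys,cv2
from workcell import cams
cv2.imwrite(f'pics/{sys.argv[1]}.png',cv2.resize(cams.camera('scene')[0][150:250,170:330,::-1],None,fx=5,fy=5,interpolation=2))
E
python3 pic.py s3
```

```text
clock: 4.95
position: [0.5509, -0.1858, 0.071]
ee_rot: [0.601, 0.799, -0.001, 0.004]
ft_force: [5.0, -7.5, -5.4]
grip_width: -0.001
local x -0.0209 y -0.1005 z 0.0710  F x 2.7 y -8.6 z -5.4 4.95
```

View pics/s3.png

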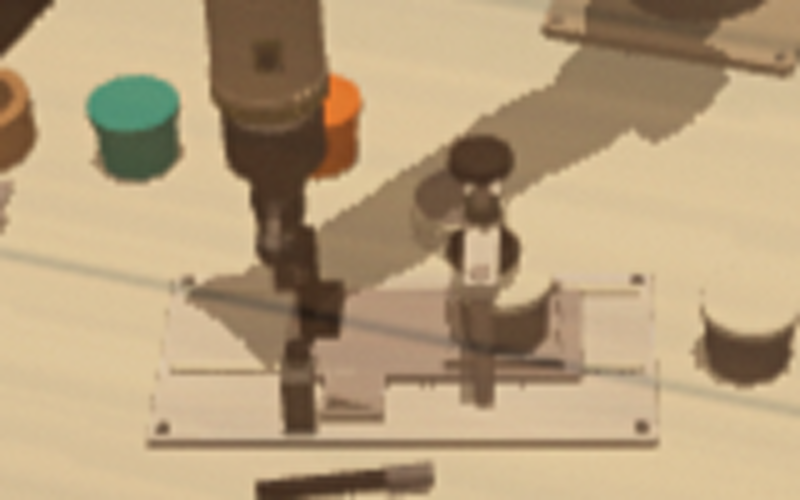

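The tray tooth, at (350,400), has passed the pin, at (300,390), and travel is about 73 mm. I'll back off slowly so the tray follows and latches.

```bash
python3 -m jog '[[[0.0017,-0.0058,0],[0,0,0],0],[[0.002,-0.0067,0],[0,0,0],0],[[0.0025,-0.0086,0],[0,0,0],0]]';python3 loc.py; python3 -m jog '[[[0.0056,-0.0192,0],[0,0,0],0],[[0.0112,-0.0384,0],[0,0,0],0],[[0,-0.005,0.06],[0,0,0],0],[[0,0,0.06],[0,0,0],0],[[0,0,0.06],[0,0,0],0]]';python3 loc.py; python3 pic.py s4
```

```text
clock: 5.38
position: [0.5576, -0.209, 0.071]
ee_rot: [0.601, 0.799, -0.002, 0.005]
ft_force: [0.4, 0.1, 0.3]
grip_width: 0.003
local x -0.0210 y -0.1246 z 0.0710  F x 0.4 y -0.1 z 0.3 5.375
clock: 6.0
position: [0.5711, -0.2714, 0.2486]
ee_rot: [0.601, 0.799, -0.004, -0.003]
ft_force: [0.6, -0.4, 0.6]
grip_width: -0.001
local x -0.0256 y -0.1883 z 0.2486  F x 0.5 y -0.6 z 0.6 6.0
```

View pics/s4.png

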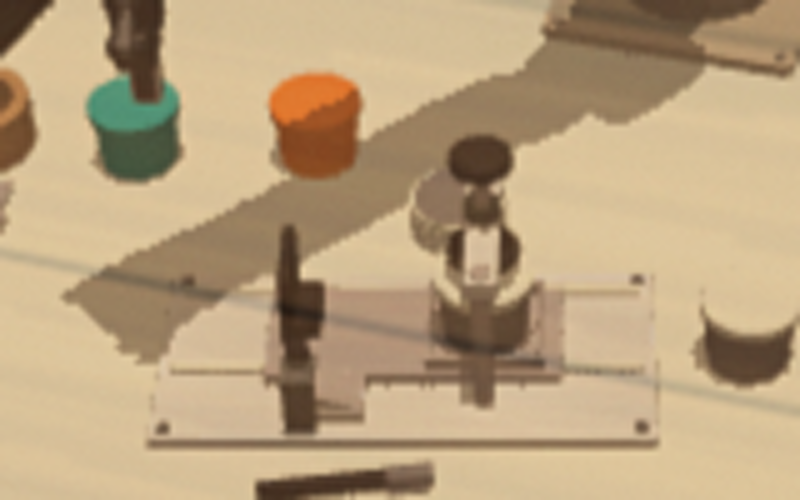

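The tray is latched against the pin, with the tub centred under the press at (485,310). Moving over the knob.

```bash
python3 -m jog '[[[0,0.01,0.04],[0,0,0],0],[[-0.011,0.056,0],[0,0,0],0],[[-0.011,0.056,0],[0,0,0],0],[[-0.011,0.056,0],[0,0,0],0],[[-0.008,0.04,0],[0,0,0],0]]';python3 loc.py
```

```text
clock: 6.68
position: [0.5302, -0.0528, 0.3004]
ee_rot: [0.603, 0.797, -0.001, 0.003]
ft_force: [1.2, -0.4, 0.1]
grip_width: -0.001
local x -0.0035 y 0.0330 z 0.3004  F x 1.0 y -0.7 z 0.1 6.675
```

```bash
python3 -m jog '[[[-0.001,0.016,-0.03],[0,0,0],0],[[0,0,-0.03],[0,0,0],0],[[0,0,-0.008],[0,0,0],0],[[0,0,0],[0,0,0],0]]';python3 loc.py; python3 pic.py s5
```

```text
clock: 7.18
position: [0.5285, -0.0313, 0.2314]
ee_rot: [0.6, 0.8, 0.0, 0.001]
ft_force: [0.6, -0.4, 0.3]
grip_width: 0.003
local x 0.0009 y 0.0541 z 0.2314  F x 0.5 y -0.6 z 0.3 7.175
```

View pics/s5.png

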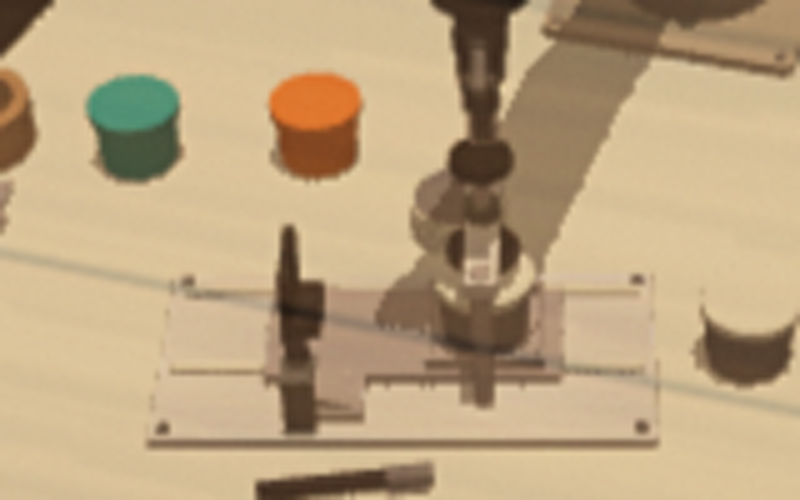

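The fingertips sit over the knob centre, about 12 mm above it. Pressing in small steps.

```bash
python3 -m jog '[[[0.001,-0.004,-0.006],[0,0,0],0],[[0,0,-0.006],[0,0,0],0],[[0,0,-0.006],[0,0,0],0],[[0,0,-0.006],[0,0,0],0]]';python3 loc.py;python3 -m jog '[[[0,0,-0.005],[0,0,0],0],[[0,0,-0.003],[0,0,0],0]]';python3 loc.py
```

```text
clock: 7.72
position: [0.5309, -0.0364, 0.2088]
ee_rot: [0.601, 0.799, 0.002, 0.003]
ft_force: [-2.0, 0.5, 3.8]
grip_width: 0.0
local x 0.0018 y 0.0486 z 0.2088  F x -1.8 y 1.0 z 3.8 7.725
clock: 7.98
position: [0.5311, -0.0364, 0.2009]
ee_rot: [0.601, 0.799, 0.002, 0.003]
ft_force: [-13.2, 0.4, 32.5]
grip_width: -0.004
local x 0.0020 y 0.0485 z 0.2009  F x -12.6 y 4.1 z 32.5 7.975
```

```bash
python3 -m jog '[[[-0.001,0,-0.002],[0,0,0],0],[[0,0,-0.001],[0,0,0],0]]';python3 loc.py; python3 pic.py s6
```

```text
clock: 8.22
position: [0.531, -0.0364, 0.2011]
ee_rot: [0.601, 0.799, 0.003, 0.003]
ft_force: [-8.0, 0.8, 13.5]
grip_width: 0.0
local x 0.0019 y 0.0485 z 0.2011  F x -7.4 y 3.0 z 13.5 8.225
```

View pics/s6.png

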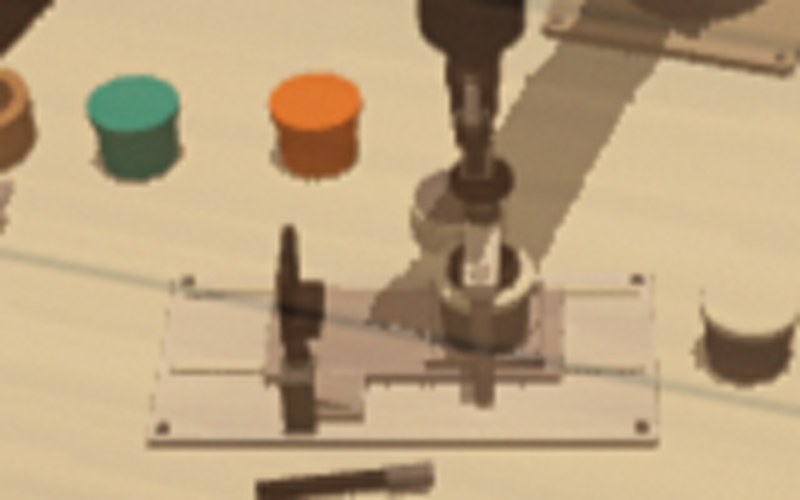

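The pad is on the lid at a press travel of about 18 mm. One sustained firmer push, then release.

```bash
python3 -m jog '[[[-0.001,0,-0.004],[0,0,0],0],[[-0.001,0,-0.005],[0,0,0],0],[[-0.001,0,-0.005],[0,0,0],0]]';python3 loc.py; python3 -m jog '[[[0,0,0.003],[0,0,0],0],[[0,0,0.01],[0,0,0],0],[[0,0,0.015],[0,0,0],0],[[0,0,0.03],[0,0,0],0],[[0,0,0.05],[0,0,0],0]]';python3 loc.py
```

```text
clock: 8.65
position: [0.5311, -0.0366, 0.2007]
ee_rot: [0.601, 0.799, 0.009, 0.004]
ft_force: [-25.3, 2.0, 57.4]
grip_width: -0.001
local x 0.0019 y 0.0483 z 0.2007  F x -23.8 y 9.0 z 57.4 8.65
clock: 9.28
position: [0.5297, -0.0366, 0.3109]
ee_rot: [0.601, 0.799, 0.008, 0.003]
ft_force: [1.1, 0.2, 0.9]
grip_width: 0.001
local x 0.0006 y 0.0487 z 0.3109  F x 1.2 y -0.1 z 0.9 9.275
```

```bash
python3 -m jog '[[[0.0,0.05,0.03],[0,0,0],0],[[-0.01,0.055,0.02],[0,0,0],0],[[-0.01,0.055,0],[0,0,0],0],[[-0.01,0.055,0],[0,0,0],0],[[0,0,0],[0,0,0],0]]'; python3 pic.py s7
python3 - <<'E'
import cv2
from workcell import cams
p,d=cams.camera('top');cv2.imwrite('pics/t7.png',p[:,:,::-1])
from h import *
import numpy as np
c,s=np.cos(.2845),np.sin(.2845)
m=cams.camera_model('top');K=m['intrinsics'];V=np.array(m['view'])
v,u=np.mgrid[:420,:560];P=np.stack([(u-K[0][2])/K[0][0]*d,(v-K[1][2])/K[1][1]*d,d],-1)
w=(P-V[:3,3])@V[:3,:3];dx,dy=w[...,0]-.5428,w[...,1]+.0835;lx=c*dx+s*dy;ly=-s*dx+c*dy;h=w[...,2]
for nm,b,(zl,zh) in [('plate',(-.09,.06,-.21,-.02),(.075,.1)),('knob',(-.05,.05,0,.1),(.17,.23)),('tub',(-.05,.05,0,.1),(.078,.09))]:
    k=(d>0)&(lx>b[0])&(lx<b[1])&(ly>b[2])&(ly<b[3])&(h>zl)&(h<zh)
    print(nm,k.sum(),*[np.round(np.percentile(q[k],[1,50,99]),4) for q in (lx,ly,h)])
E
```

```text
clock: 9.9
position: [0.4984, 0.1836, 0.3684]
ee_rot: [0.603, 0.798, 0.01, 0.006]
ft_force: [0.3, -0.7, -0.3]
grip_width: -0.002
plate 72 [-0.0491 -0.0162  0.0176] [-0.1051 -0.0977 -0.0933] [0.0757 0.0895 0.0982]
knob 175 [-0.0225 -0.001   0.0224] [0.0291 0.0515 0.0726] [0.188  0.1999 0.2085]
tub 99 [-0.0329 -0.0091  0.032 ] [0.0127 0.0692 0.0884] [0.0784 0.0843 0.0899]
```

View pics/s7.png

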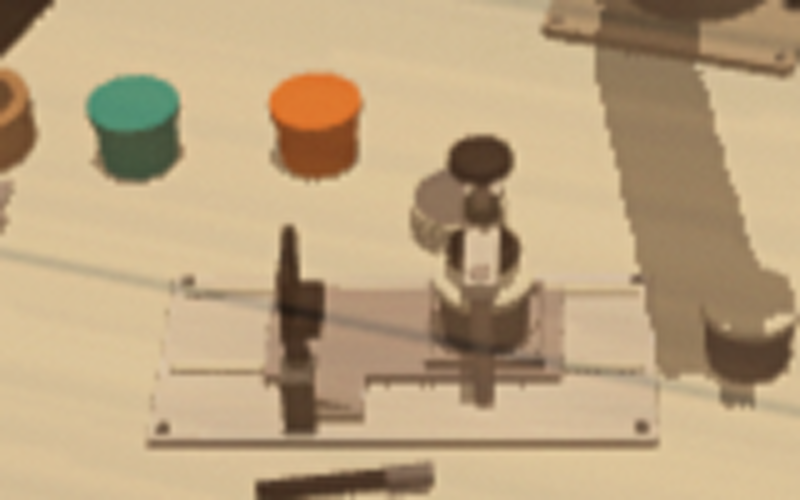

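View pics/t7.png

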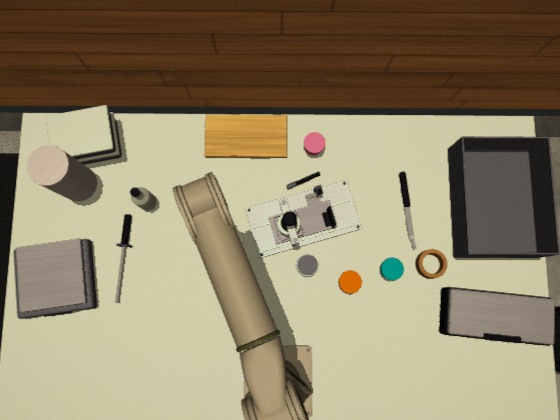

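The plate moved 59.5 mm, so the tray is latched. The knob is back up at 200 mm, and all visible bystanders stand where they were. The spare tub is hidden from the top camera but upright at (748,330) in the scene crop. Handing in.

```bash
python3 -c "
from workcell import manip
print(manip.hand_in())"
```

```text
the job is handed in; nothing more can be done
None
```

The tub is closed in the fixture and the job was handed in at about 10 s of the 43 s allowed; no verdict was reported.

- **Tray:** I pushed the black plate with shut fingertips to about 73 mm of travel and backed off slowly. The tray came back onto the pin and latched. The depth image puts it at about 59.5 mm (60 mm expected), with the tub under the press.
- **Press:** I pushed the knob down about 18 mm until the pad met the lid, to a peak of about 57 N vertical reading. The hand then slid sideways a little against the knob, with about 25 N of side force. Total wrist force was about 63 N, under the 120 N limit. After I let go, the knob was back up at 200 mm.
- **Last checks:** The arm was clear and touching nothing. The bystanders and look-alikes visible in the top view looked unmoved. The spare tub was hidden by the arm there, but it stood in its place in the scene view. None of the checks failed or disagreed.

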